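Seat the stand plate and put the flask on it

ROBOT

A 6-joint arm with a two-finger parallel gripper is mounted at the origin on the work surface. World frame = base frame: x ahead of the robot, y to its left, z up, the work surface at z = 0. Lengths are in m, angles in rad, forces in N, time in s.
With the tool pointing down it reaches from about 0.25 to 0.8 m from the base axis. Payload 8.5 kg.
Tool frame: the origin (TCP) lies on the centre line of the jaws, within the pads' length; the fingertips stand 25 mm ahead of it and the grasp point (between the pads) lies 6 mm ahead of it; x points along the fingers, y is the direction in which the jaws open and shut, and the axes are right-handed (so a half turn about x gives the same grasp; the last joint's range is limited). The gripper opens to 85 mm and grips with 20 to 120 N. Pads are 22 mm wide; open, the fingers measure 114 mm over their backs; the gripper's body (76 mm by 85 mm) begins 54 mm behind the grasp point. The pads swing forward as they close: fully open they stand 13 mm farther back than shut.
Start: joints at [-1.321, 0.238, -0.013, 1.319, 0, 1.571], TCP at [0.13, -0.509, 0.227] pointing down, gripper open.
Joint ranges: [-2.66, 2.66], [-1.03, 1.9], [-1.14, 1.46], [-1.82, 2.27], [-1.45, 1.34], [-3.14, 3.14]. Speed limits (rad/s): [2.22, 2.22, 2.79, 3.14, 3.14, 3.14].

INTERFACE

Orientations are given as a rotation vector (axis times angle).
In Python, from rig import get_state, optics, env gives the robot as it stands. The module is installed in compiled form; this text tells all that it offers.
- The arm moves only by the tool apply_moves, never from a script. Its argument "steps" is one flat list of numbers, 4 for each row, row after row: the shift along the tool's x, y, z in mm, then the turn about the tool's x in degrees. In form: [x, y, z, twist, x, y, z, twist, ...]. A call has 1 to 12 rows; each row shifts and turns the commanded pose from where the row before left it, along the tool's axes as they then stand; what a row does not reach is not made up. A row lasts 1/12 s, in which the tool goes at most 41.7 mm and 7.16 degrees, less where a joint would pass 70% of its speed; a pose out of reach is approached as far as the arm can. A call with a gripper value outside its range is refused whole. "jaw" is the opening, from 0 (shut) to 1 (fully open), set as the call begins (left out, the last holds). The fingers move at their own pace and stop on an object; "newtons" is the grip in N (left out, the last holds). Time passes only in rows, so rows that do not move let the fingers close. It gives the time, the measured TCP pose, the force and the opening at its end, in the units of the state.
- get_state(): the state, without advancing time (a new reading comes with each control period).
- optics.snapshot(name): name is "scene" or "side" or "wrist"; returns a dict with "pixels" (400x640x3 uint8, blue, green, red), "mtx" (3x3 intrinsics, pixels), "k1" (the pictures are not rectified: a ray, as slopes to the right and down, at radius r is drawn at 1 + k1 r^2 times it, then the intrinsics apply), "R" (3x3) and "t" (3): a world point X has camera coordinates R X + t. Camera axes: x right, y down, z forward; pixel columns grow to the right and rows downward; lengths in m; the calibration is good to about 2 mm. A picture is of the moment at which its call begins. There is no depth.
- env.sign_off(): hands the job in, once; it reports no verdict.
The state is a dict: "time_s": time; "joint_positions": joint angles; "qvel": joint speeds; "joint_torque": joint torques, N m; "eef_pos": TCP position; "orientation": TCP orientation; "ft_force": force on the tool from outside, world axes, zero at the start; "torque": the same for the moment, N m; "grip_width": opening from 0.0 (shut) to 1.0 (fully open).
Only numpy, scipy, OpenCV 4.12 (cv2) and the standard library are available. Lean on these libraries where they do the work, as an engineer would, in place of code of your own. Each camera call takes 0.05 s, during which the arm holds its last target. There are 200 camera calls.

TASK

Push the flat metal stand plate along the stone tea board, keeping it down on the board, until it drops fully into the recess; the soft strip at the far end of the recess must not be forced, so push gently and stop as soon as the plate is home. Then take the flask and set it down softly, upright, in the middle of the plate. Leave the cups, saucer, spoon, caddy and jar where they are.

Things in the scene. Friction and masses are not known exactly. Their poses are not given: they have to be found in the camera images.
- board: Fixed soapstone tea board, 400 long (its x) x 130 wide (its y); origin at the centre of its underside, z up. Along it runs a flat channel 104 mm wide, its deck 14 mm above the table, between side rails whose tops are 18 mm above the table. The plate starts on the deck near the -x end; the recess is near the +x end.
- recess_nominal (a point): Nominal centre of the recess, on its floor 8 mm above the table (6 mm below the deck), axes as the board's. Recess 114 mm long along x, as wide as the channel. Cut by eye: its true centre lies up to 20 mm either way along x. Its -x end is a bare stone edge, its +x end a soft rubber strip yielding about 1 mm per 6 N, harmed if the plate is pushed with over 15 N.
- plate_mid (a point): Centre of the loose flat metal stand plate, 3 mm above its underside. Plate 110 (x) x 100 (y) x 6 mm, about 0.3 kg, its x along the board's x, 2 mm play each side in the channel; sliding friction 1 to 3 N. On the deck its centre is 17 mm above the table; home in the recess 11 mm, its top flush with the deck.
- tab_face (a point): On the outer (-x) face of the plate's upright tab, mid-width, 20 mm above the plate's underside. The tab runs along the plate's -x edge: 80 mm wide, 4 thick, top 30 mm above the underside, face flush with the edge, 55 mm from the centre. Pushed here to +x, the plate's front dips first, then its rear drops off the stone edge; up to 4 mm further it meets the strip and the force climbs.
- flask_mid (a point): Middle of the loose green steel flask, half-way up its 200 mm height, on its axis; z along the axis. Stands on the table, 0.3 to 0.6 kg. Body 66 mm diameter up to 135 mm above its base, then a shoulder, then the lid.
- flask_lid (a point): Middle of the flask's lid, on the axis, 177 mm above its base: a cylinder 44 mm diameter from 160 to 194 mm up, with a 22 mm push button on top to 200 mm. Fixed tight; take the flask from above by the lid.
- cup_a: Porcelain cup, 74 mm diameter, 65 mm tall, no handle; origin at the centre of its underside. A bystander.
- cup_b: Second porcelain cup, the same. A bystander.
- saucer: Glass saucer, 110 mm diameter, 16 mm tall; origin at the centre of its underside. A bystander.
- spoon: Steel teaspoon, 140 mm long, lying along its x. A bystander.
- caddy: Plastic tea caddy with a hinged lid, 106 x 106 x 128 mm; origin at the centre of its underside. A bystander.
- jar: Glass jar with a metal cap, 72 mm diameter, 100 mm tall; origin at the centre of its underside. A bystander.
Things that resemble listed ones, but are neither listed nor needed, are in the scene too. What is shaped like the part that bears flask_mid but orange or purple is not meant.

How it is judged:
By the outcome, as a careful person would: the job done as asked, in the order asked, and still so for the second after the job is handed in, with the robot touching nothing.
It also fails if it takes over 72 s, if anything falls off the work surface, if the arm or the gripper's body presses on something with over 40 N, if the wrist force passes 120 N, or if a joint passes its speed limit or range.

## Working session

There is one attempt and no reset: what is moved stays moved. The work goes in short steps, Python scripts to look and compute and a tool call to move; the robot and the scene stay as the last step left them, time stands still between calls to the robot, and variables do not carry over. Pictures are saved under pics/ and viewed, about 8 in all and at most 12, crops included, and the job is handed in when it is done.

Besides the shell and the picture viewer there is one more tool, called after "Request:" by a JSON object that holds its "op" and its "data". apply_moves: Moves the arm, as the interface text tells. Its arguments: {"type":"object","properties":{"steps":{"type":"array","items":{"type":"number"}},"jaw":{"type":"number"},"newtons":{"type":"number"}},"required":["steps"]}

```bash
mkdir -p pics
cat > h.py <<'E'
import numpy as np, cv2
from rig import get_state, optics, env
from scipy.spatial.transform import Rotation as Ro
def snap(n,f=None):
    s=optics.snapshot(n)
    if f: cv2.imwrite('pics/'+f,s['pixels'])
    return s
def ray(s,u,v):
    K=s['mtx']; d=np.array([s['k1'],0,0,0,0],float)
    p=cv2.undistortPoints(np.array([[[u,v]]],float),K,d)[0,0]
    R=s['R']; return -R.T@s['t'], R.T@np.array([p[0],p[1],1])
def onz(s,u,v,z):
    c,d=ray(s,u,v); return c+d*(z-c[2])/d[2]
def proj(s,X):
    d=np.array([s['k1'],0,0,0,0],float)
    return cv2.projectPoints(np.array(X,float).reshape(-1,3),cv2.Rodrigues(s['R'])[0],s['t'],s['mtx'],d)[0][:,0]
def tri(s1,p1,s2,p2):
    A=[];b=[]
    for s,p in((s1,p1),(s2,p2)):
        c,d=ray(s,*p); d=d/np.linalg.norm(d); M=np.eye(3)-np.outer(d,d); A.append(M); b.append(M@c)
    return np.linalg.lstsq(np.vstack(A),np.hstack(b),rcond=None)[0]
E
python3 - <<'E'
from h import *
a=snap('scene','scene0.png'); b=snap('side','side0.png')
for s in(a,b): print(s['k1'],s['mtx'].tolist(),-s['R'].T@s['t'],s['R'][2])
print(get_state())
E
```

```text
-0.0350221739049356 [[382.60794584903033, 0.0, 322.98695634123607], [0.0, 382.60794584903033, 197.65919861902273], [0.0, 0.0, 1.0]] [1.05206284 0.67318647 0.67905765] [-0.50772525 -0.68577586 -0.52146575]
-0.09863326173178696 [[466.906907996682, 0.0, 314.18241533866745], [0.0, 466.906907996682, 196.75091017626983], [0.0, 0.0, 1.0]] [ 0.49107337 -0.87743718  0.98161246] [ 0.04643224  0.71122043 -0.70143393]
{'time_s': 0.1, 'joint_positions': array([-1.32097208e+00,  2.38690309e-01, -1.41656894e-02,  1.31920417e+00,
       -3.30192844e-05,  1.57075881e+00]), 'qvel': array([-0.00053458, -0.00219395,  0.00209568,  0.00076607, -0.00029542,
        0.00136833]), 'joint_torque': array([ 2.87048697e-04, -5.39720321e+01,  3.46998596e+01,  1.34275321e-02,
        4.36147059e-05,  9.63454170e-06]), 'eef_pos': array([ 0.12969355, -0.50833537,  0.22605957]), 'orientation': array([ 2.08879765,  0.26366243, -2.08919809]), 'ft_force': array([-0.23369583, -1.24827847, -0.01966571]), 'torque': array([ 0.06369241, -0.07064454, -0.00693554]), 'grip_width': 1.0008323139419981}
```

View pics/scene0.png

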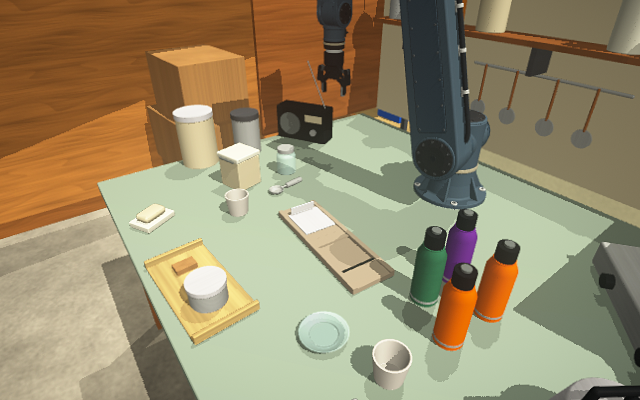

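View pics/side0.png

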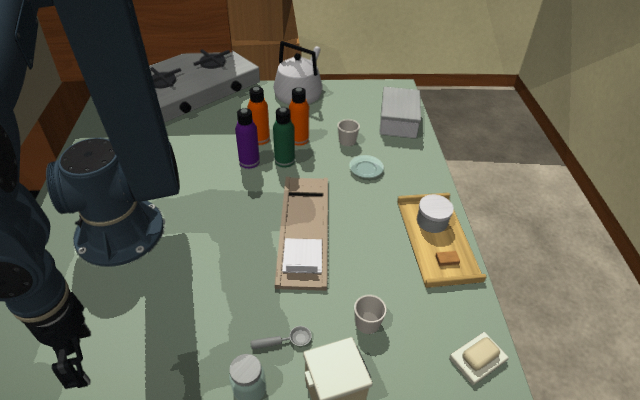

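Candidates for the flask: green at side (284,137) / scene (430,265), purple at side (248,138), and orange at side (259,115) and (299,117). I choose the green one, since the task says orange and purple are not meant. The board is at side (304,235), with the plate and its tab at the near (−y) end. The recess is at the far end, with a dark strip.

Run:
```python
import cv2,numpy as np
a=cv2.imread('pics/side0.png');b=cv2.imread('pics/scene0.png')
A=cv2.resize(a[90:300,230:350],None,fx=2.8,fy=2.8,interpolation=cv2.INTER_CUBIC)
B=cv2.resize(b[190:310,270:450],None,fx=2.5,fy=2.5,interpolation=cv2.INTER_CUBIC)
o=np.zeros((588,790,3),np.uint8);o[:A.shape[0],:A.shape[1]]=A;o[:B.shape[0],340:340+B.shape[1]]=B
cv2.imwrite('pics/crop1.png',o)
from h import *
s=snap('side');c=snap('scene')
for n,q in(('side',s),('scene',c)):
    h=cv2.cvtColor(q['pixels'],cv2.COLOR_BGR2HSV)
    m=cv2.inRange(h,(60,90,20),(95,255,160)); k,l,st,ce=cv2.connectedComponentsWithStats(m)
    for i in range(1,k):
        if st[i,4]>150: print(n,'green',st[i],ce[i])
    m=cv2.inRange(h,(0,0,170),(180,50,255)); k,l,st,ce=cv2.connectedComponentsWithStats(m)
    for i in range(1,k):
        if st[i,4]>150: print(n,'white',st[i],ce[i])
```

```text
side green [273 120  22  43 766] [283.37597911 142.08616188]
side white [235  55  21  20 198] [243.02525253  65.27777778]
side white [278  64  23  13 198] [288.26262626  70.55050505]
side white [382  86  38  33 909] [400.44554455 102.73157316]
side white [310 112  60  18 195] [339.71794872 122.22564103]
side white [ 297  124  161  198 7096] [369.44954904 204.70124014]
side white [185 147  57  44 792] [216.61489899 171.5959596 ]
side white [529 164  39  20 425] [547.72705882 171.97176471]
side white [262 170  21  23 203] [271.42364532 182.73399015]
side white [419 194  45  25 698] [437.92120344 206.        ]
side white [ 282  238   40   34 1110] [302.13693694 252.6036036 ]
side white [451 332  58  50 581] [475.68502582 355.15318417]
side white [ 304  336   68   64 2832] [335.92761299 367.80261299]
side white [230 355  30  27 594] [245.31313131 368.94949495]
scene green [ 413  246   34   56 1268] [429.89984227 274.35567823]
scene white [173 105  40  18 560] [192.79285714 113.23035714]
scene white [ 309  115  103   61 3468] [366.19723183 143.51730104]
scene white [   98   121   525   279 69252] [348.31519667 282.1066684 ]
scene white [ 184  266   43   47 1354] [206.31240768 285.65361891]
```

View pics/crop1.png

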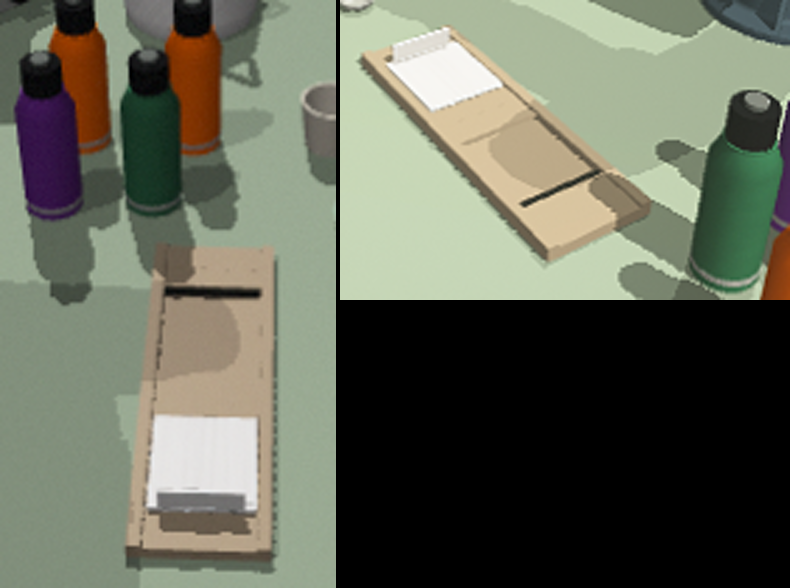

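The crop shows the green flask with its lid, black with a grey button at side crop (149,57). The plate's far edge is at side crop v≈415, and its tab (158–244, 490–508) is on the near edge. The strip is at v≈292, and the stone edge of the recess is faint at scene crop (463,145)–(538,105).

Run:
```python
from h import *
s=snap('side');c=snap('scene')
S=lambda u,v:(230+u/2.8,90+v/2.8); C=lambda u,v:(270+(u-340)/2.5,190+v/2.5)
np.set_printoptions(precision=4,suppress=True)
print('board side');B=[onz(s,*S(*p),.018) for p in((131,550),(271,550),(273,247),(158,247))];print(np.array(B))
print('board scene');print(np.array([onz(c,*C(*p),.018) for p in((360,55),(547,252),(650,207))]))
print('plate far edge side',onz(s,*S(155,415),.02),onz(s,*S(257,416),.02),'scene',onz(c,*C(433,108),.02),onz(c,*C(502,85),.02))
print('plate near corner',onz(s,*S(147,511),.017),onz(s,*S(258,513),.017))
print('strip side',onz(s,*S(164,292),.014),onz(s,*S(260,293),.014),'scene',onz(c,*C(522,204),.014),onz(c,*C(602,170),.014))
print('edge scene',onz(c,*C(463,145),.014),onz(c,*C(538,105),.014))
print('button',tri(s,S(149,57),c,C(757,103)),onz(s,*S(149,57),.2),onz(c,*C(757,103),.2))
```

```text
board side
[[ 0.4469 -0.2122  0.018 ]
 [ 0.5702 -0.2169  0.018 ]
 [ 0.5998  0.1792  0.018 ]
 [ 0.4739  0.1834  0.018 ]]
board scene
[[ 0.5727 -0.21    0.018 ]
 [ 0.6031  0.1868  0.018 ]
 [ 0.4795  0.2007  0.018 ]]
plate far edge side [ 0.4692 -0.0587  0.02  ] [ 0.5672 -0.0635  0.02  ] scene [ 0.563 -0.063  0.02 ] [ 0.4711 -0.0521  0.02  ]
plate near corner [ 0.4611 -0.1697  0.017 ] [ 0.5613 -0.1757  0.017 ]
strip side [0.4797 0.1167 0.014 ] [0.5813 0.1117 0.014 ] scene [0.5775 0.1175 0.014 ] [0.4759 0.1269 0.014 ]
edge scene [0.5702 0.0056 0.014 ] [ 0.4567 -0.0023  0.014 ]
button [0.4685 0.2901 0.1949] [0.4697 0.2808 0.2   ] [0.4725 0.2941 0.2   ]
```

```bash
cat >> h.py <<'E'
def delta(target,yaxis):
    st=get_state();R=Ro.from_rotvec(st['orientation']).as_matrix();d=R.T@(np.array(target)-st['eef_pos'])*1000
    y=np.array(yaxis,float);y/=np.linalg.norm(y);q=R.T@y;tw=np.degrees(np.arctan2(q[2],q[1]))
    print('eef',st['eef_pos'].round(4),'d mm (tool now)',d.round(1),'twist',tw.round(2),'or',(tw+180)%360-0, 'F',st['ft_force'].round(2),'t',st['time_s'],'j',st['joint_positions'].round(2),'w',st['grip_width']);return R
E
python3 - <<'E'
from h import *
np.set_printoptions(precision=3,suppress=True)
s=snap('side')
print('caddy lid',[onz(s,u,v,.128) for u,v in((304,350),(357,337),(372,378))],'cup',onz(s,369,302,.065),'spoon',onz(s,255,345,.01),onz(s,301,338,.01))
print(delta([.508,-.213,.12],[.9973,-.0735,0]))
E
```

```text
caddy lid [array([ 0.506, -0.441,  0.128]), array([ 0.614, -0.417,  0.128]), array([ 0.633, -0.505,  0.128])] cup [ 0.66  -0.296  0.065] spoon [ 0.398 -0.364  0.01 ] [ 0.502 -0.351  0.01 ]
eef [ 0.13  -0.509  0.226] d mm (tool now) [ 106.5 -192.9 -439.6] twist -71.47 or 108.52679590665952 F [-0.2  -0.22  0.26] t 0.35 j [-1.32  0.24 -0.01  1.32  0.    1.57] w 1.0014841397254577
[[-0.     0.247 -0.969]
 [ 0.    -0.969 -0.247]
 [-1.    -0.    -0.   ]]
```

Request:
{"op": "apply_moves", "data": {"steps": [0, -16, -36.6, 0, 0, -16, -36.6, 0, 0, -16, -36.6, 0, 0, -16, -36.6, 0, 0, -16, -36.6, 0, 0, -16, -36.6, 0, 0, -16, -36.6, 0, 0, -16, -36.6, 0, 0, -16, -36.6, 0, 0, -16, -36.6, 0, 0, -16, -36.6, 0, 0, -16, -36.6, 0], "jaw": 0, "newtons": 40}}

```text
time_s: 1.35
eef_pos: [0.5092, -0.2124, 0.2267]
orientation: [2.089, 0.262, -2.088]
ft_force: [1.0, -1.6, 0.0]
grip_width: 0.005
```

Request:
{"op": "apply_moves", "data": {"steps": [5, 0, 0, -6.5, 10, 0, 0, -6.5, 10, 0, 0, -6.5, 10, 0, 0, -6.5, 10, 0, 0, -6.5, 10, 0, 0, -6.5, 10, 0, 0, -6.5, 10, 0, 0, -6.5, 10, 0, 0, -6.5, 10, 0, 0, -6.5, 5, 0, 0, -6.5, 0, 0, 0, 0]}}

```text
time_s: 2.35
eef_pos: [0.5072, -0.2137, 0.1254]
orientation: [1.259, 1.178, -1.26]
ft_force: [-0.5, -0.4, 0.2]
grip_width: -0.001
```

Run:
```python
from h import *
print(delta([.508,-.213,.051],[.9973,-.0735,0]).round(3))
w=snap('wrist','w1.png');print((-w['R'].T@w['t']).round(3))
c=snap('scene');s=snap('side')
A=cv2.resize(s['pixels'][160:300,260:350],None,fx=3,fy=3,interpolation=cv2.INTER_CUBIC)
o=np.zeros((420,790,3),np.uint8);o[:,:270]=A;o[:325,270:790]=cv2.resize(w['pixels'],(520,325));cv2.imwrite('pics/c2.png',o)
```

```text
eef [ 0.5072 -0.2137  0.1254] d mm (tool now) [74.4  0.9 -0.7] twist 0.32 or 180.32286042048437 F [-0.47 -0.42  0.16] t 2.35 j [-0.4   0.33 -0.14  1.09  0.    1.24] w -0.001140777056704617
[[-0.002  0.998 -0.068]
 [ 0.001 -0.068 -0.998]
 [-1.    -0.002 -0.001]]
[ 0.513 -0.148  0.274]
```

View pics/c2.png

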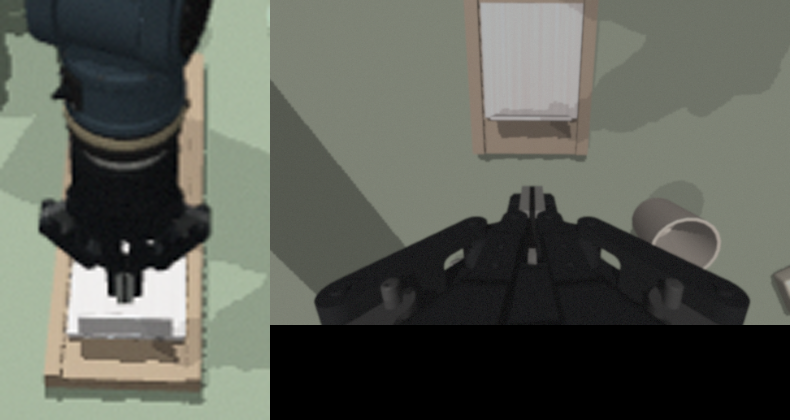

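Run:
```python
from h import *
np.set_printoptions(precision=4,suppress=True)
w=snap('wrist');k=640/520
P=lambda x,y,z:onz(w,(x-270)*k,y*k,z)
print('board end',P(472,152,.018),P(588,155,.018),'tab top',P(488,120,.044),P(574,121,.044),'rails',P(480,20,.016),P(584,20,.016),P(484,140,.016),P(580,140,.016))
```

```text
board end [ 0.4413 -0.2042  0.018 ] [ 0.5733 -0.2182  0.018 ] tab top [ 0.4692 -0.1676  0.044 ] [ 0.554  -0.1752  0.044 ] rails [ 0.4684 -0.0708  0.016 ] [ 0.572  -0.0789  0.016 ] [ 0.4564 -0.1918  0.016 ] [ 0.565  -0.2004  0.016 ]
```

Request:
{"op": "apply_moves", "data": {"steps": [15, 0, 0, 0.3, 15, 0, 0, 0, 15, 0, 0, 0, 15, 0, 0, 0, 10, 0, 0, 0, 4, 0, 0, 0, 0, 0, 0, 0]}}

```text
time_s: 3.13
eef_pos: [0.5075, -0.2139, 0.0521]
orientation: [1.267, 1.172, -1.268]
ft_force: [-0.6, 0.2, -0.1]
grip_width: -0.002
```

Request:
{"op": "apply_moves", "data": {"steps": [0, 0, -6, 0, 0, 0, -6, 0, 0, 0, -6, 0, 0, 0, -4, 0, 0, 0, -3, 0, 0, 0, -3, 0, 0, 0, -3, 0, 0, 0, -3, 0, 0, 0, -4, 0, 0, 0, -4, 0, 0, 0, -4, 0, 0, 0, -4, 0]}}

```text
time_s: 4.13
eef_pos: [0.5118, -0.1638, 0.0526]
orientation: [1.267, 1.171, -1.267]
ft_force: [-0.2, 1.1, -0.6]
grip_width: -0.002
```

Request:
{"op": "apply_moves", "data": {"steps": [0, 0, -4, 0, 0, 0, -4, 0, 0, 0, -4, 0, 0, 0, -4, 0, 0, 0, -4, 0, 0, 0, -4, 0, 0, 0, -4, 0, 0, 0, -4, 0, 0, 0, -4, 0, 0, 0, -4, 0, 0, 0, -4, 0, 0, 0, -4, 0]}}

```text
time_s: 5.13
eef_pos: [0.5156, -0.1159, 0.0526]
orientation: [1.267, 1.171, -1.267]
ft_force: [0.8, -0.2, 1.2]
grip_width: 0.002
```

Run:
```python
from h import *
delta([.525,.003,.05],[.9973,-.0735,0])
w=snap('wrist','w3.png');s=snap('side','s3.png')
A=cv2.resize(s['pixels'][160:300,260:350],None,fx=3,fy=3,interpolation=cv2.INTER_CUBIC)
o=np.zeros((420,790,3),np.uint8);o[:,:270]=A;o[:325,270:790]=cv2.resize(w['pixels'],(520,325));cv2.imwrite('pics/c3.png',o)
```

```text
eef [ 0.5156 -0.1159  0.0526] d mm (tool now) [ 2.600e+00  1.000e-01 -1.193e+02] twist -0.27 or 179.72641199112135 F [ 0.8  -0.17  1.23] t 5.1333 j [-0.22  0.36 -0.31  0.9   0.    1.43] w 0.0019783071422894744
```

View pics/c3.png

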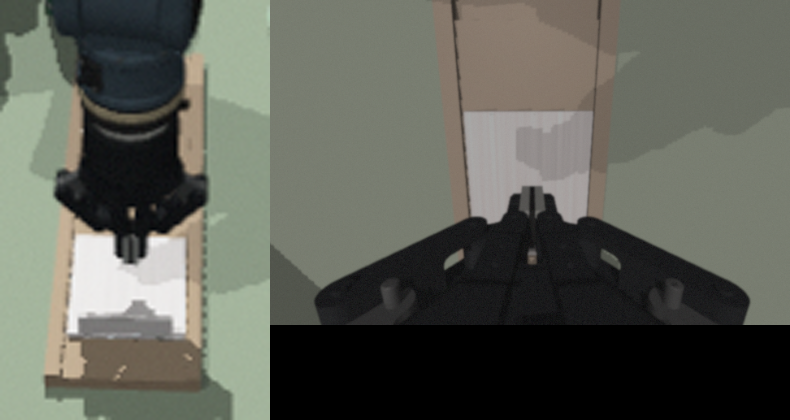

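Run:
```python
from h import *
np.set_printoptions(precision=4,suppress=True)
w=snap('wrist');k=640/520;s=snap('side')
print('far edge wrist',onz(w,(530-270)*k,110*k,.02),'far side',onz(s,260+130/3,160+235/3,.02),'tab',onz(s,260+126/3,160+317/3,.044),onz(s,260+126/3,160+337/3,.014))
e=get_state()['eef_pos']; print('tip proj side',proj(s,[e[0],e[1],e[2]-.025]),'tip wrist',proj(w,[e[0],e[1],e[2]-.025])/k+[[270,0]])
print('seen finger tip at',260+130/3,160+262/3)
cv2.imwrite('pics/c4.png',np.hstack([cv2.resize(snap('scene')['pixels'][180:300,260:400],None,fx=2.8,fy=2.8,interpolation=2),cv2.resize(s['pixels'][200:320,260:400],None,fx=2.8,fy=2.8,interpolation=2)]))
```

```text
far edge wrist [ 0.5195 -0.06    0.02  ] far side [ 0.5175 -0.0609  0.02  ] tab [ 0.5105 -0.1703  0.044 ] [ 0.5105 -0.1688  0.014 ]
tip proj side [[303.2937 252.7267]] tip wrist [[530.809  182.7283]]
seen finger tip at 303.3333333333333 247.33333333333331
```

View pics/c4.png

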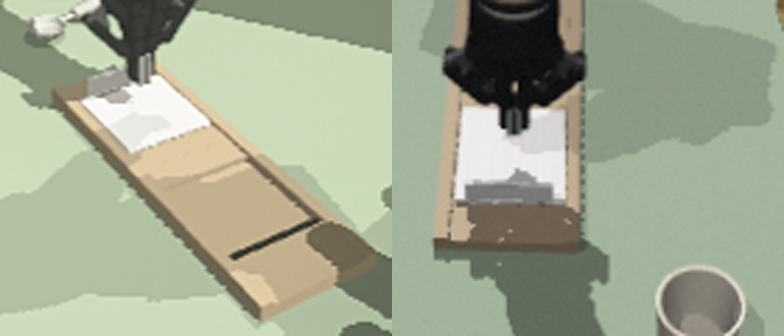

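Run:
```python
from h import *
np.set_printoptions(precision=4,suppress=True)
c=snap('scene');s=snap('side')
print(tri(s,(260+122/2.8,200+133/2.8),c,(260+141/2.8,180+82/2.8)),get_state()['eef_pos'])
e=get_state()['eef_pos'];x=[e[0],e[1]-.0,e[2]-.025];print(proj(c,x),260+141/2.8,180+82/2.8)
```

```text
[ 0.5147 -0.1186  0.0532] [ 0.5155 -0.1165  0.0526]
[[310.105  216.9962]] 310.3571428571429 209.28571428571428
```

The side and scene views disagree with the move: the fingertips sit about 20 mm higher than I assumed and passed over the tab without touching it. The plate has not moved (far edge still at y = −0.060). I'll back off, go lower and check the height.

Request:
{"op": "apply_moves", "data": {"steps": [-20, 0, 0, 0, 0, 0, 16, 0, 0, 0, 16, 0, 0, 0, 16, 0, 0, 0, 16, 0, 0, 0, 16, 0, 0, 0, 0, 0, 12, 0, 0, 0, 8, 0, 0, 0, 0, 0, 0, 0]}}

```text
time_s: 6.32
eef_pos: [0.5081, -0.1954, 0.0509]
orientation: [1.266, 1.174, -1.268]
ft_force: [-1.0, 0.9, -0.6]
grip_width: 0.001
```

Run:
```python
from h import *
np.set_printoptions(precision=4,suppress=True)
c=snap('scene');s=snap('side')
e=get_state();print(e['eef_pos'],e['ft_force'],e['grip_width'])
e=e['eef_pos']
for q in(c,s):print(proj(q,[e+[0,0,-.025],e,e+[0,0,-.01]]))
C=cv2.resize(c['pixels'][170:250,270:350],None,fx=5,fy=5,interpolation=2);S=cv2.resize(s['pixels'][230:310,265:345],None,fx=5,fy=5,interpolation=2)
cv2.imwrite('pics/c5.png',np.hstack([C,S]))
```

```text
[ 0.5089 -0.1956  0.0523] [ 0.1239  0.5106 -0.2094] -0.0018748120252303768
[[297.5651 205.0124]
 [297.3077 198.2829]
 [297.4113 200.9922]]
[[301.7078 277.9322]
 [301.6681 271.9272]
 [301.6841 274.3522]]
```

View pics/c5.png

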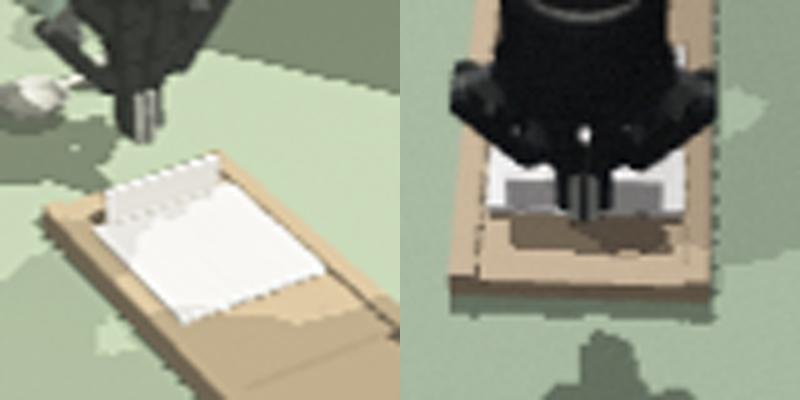

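The crop shows the tips at scene (299,198) and side (301,274), so they end only about 5 mm below the reported TCP. They are behind the tab, and the plate is untouched. I'll lower about 19 mm while watching the force.

Request:
{"op": "apply_moves", "data": {"steps": [3, 0, 0, 0, 3, 0, 0, 0, 3, 0, 0, 0, 2, 0, 0, 0, 0, 0, 0, 0]}}

```text
time_s: 6.83
eef_pos: [0.509, -0.1959, 0.0411]
orientation: [1.267, 1.172, -1.267]
ft_force: [0.5, 0.4, -0.5]
grip_width: 0.003
```

Request:
{"op": "apply_moves", "data": {"steps": [2, 0, 0, 0, 2, 0, 0, 0, 2, 0, 0, 0, 2, 0, 0, 0, 0, 0, 0, 0]}}

```text
time_s: 7.25
eef_pos: [0.509, -0.196, 0.0331]
orientation: [1.267, 1.172, -1.267]
ft_force: [0.5, 0.3, 0.4]
grip_width: 0.004
```

Request:
{"op": "apply_moves", "data": {"steps": [0, 0, -3, 0, 0, 0, -3, 0, 0, 0, -3, 0, 0, 0, -3, 0, 0, 0, -4, 0, 0, 0, -4, 0, 0, 0, -4, 0, 0, 0, -4, 0, 0, 0, -4, 0, 0, 0, -4, 0]}}

```text
time_s: 8.08
eef_pos: [0.5122, -0.1599, 0.0337]
orientation: [1.267, 1.171, -1.267]
ft_force: [0.9, -2.8, 1.0]
grip_width: 0.004
```

```bash
cat >> h.py <<'E'
def white(s):
    h=cv2.cvtColor(s['pixels'],cv2.COLOR_BGR2HSV);m=cv2.inRange(h,(0,0,120),(180,25,255));return m
E
python3 - <<'E'
from h import *
np.set_printoptions(precision=4,suppress=True)
w=snap('wrist');e=get_state();print(e['eef_pos'],e['ft_force'])
g=w['pixels'].astype(int)
# plate (grey) vs stone (brown): saturation along columns near the finger
for u in(280,300,350,370):
    col=g[:230,u]; sat=col.max(1)-col.min(1)
    print(u,[(v,int(sat[v])) for v in range(0,230,12)])
E
```

```text
[ 0.5122 -0.1593  0.0337] [ 0.2652 -0.4507  0.2857]
280 [(0, 27), (12, 4), (24, 3), (36, 5), (48, 4), (60, 4), (72, 5), (84, 3), (96, 5), (108, 3), (120, 5), (132, 6), (144, 4), (156, 5), (168, 3), (180, 2), (192, 3), (204, 5), (216, 6), (228, 8)]
300 [(0, 27), (12, 4), (24, 4), (36, 4), (48, 5), (60, 5), (72, 4), (84, 5), (96, 6), (108, 7), (120, 6), (132, 5), (144, 5), (156, 7), (168, 7), (180, 7), (192, 9), (204, 7), (216, 5), (228, 7)]
350 [(0, 27), (12, 5), (24, 3), (36, 2), (48, 4), (60, 3), (72, 5), (84, 5), (96, 4), (108, 6), (120, 6), (132, 5), (144, 5), (156, 7), (168, 6), (180, 6), (192, 6), (204, 7), (216, 5), (228, 6)]
370 [(0, 23), (12, 6), (24, 7), (36, 6), (48, 5), (60, 6), (72, 5), (84, 3), (96, 5), (108, 3), (120, 4), (132, 6), (144, 6), (156, 6), (168, 6), (180, 6), (192, 5), (204, 7), (216, 5), (228, 8)]
```

The wrist Fy reads −2.8 N and the plate now leads the fingers, so it is being pushed. I'll carry on to about 25 mm short of the expected drop.

Request:
{"op": "apply_moves", "data": {"steps": [0, 0, -4, 0, 0, 0, -4, 0, 0, 0, -4, 0, 0, 0, -4, 0, 0, 0, -4, 0, 0, 0, -4, 0, 0, 0, -4, 0, 0, 0, -4, 0, 0, 0, -4, 0, 0, 0, -4, 0, 0, 0, -4, 0, 0, 0, -4, 0]}}

```text
time_s: 9.13
eef_pos: [0.5159, -0.112, 0.0336]
orientation: [1.267, 1.171, -1.267]
ft_force: [-0.6, -2.9, 1.5]
grip_width: 0.001
```

Request:
{"op": "apply_moves", "data": {"steps": [0, 0, -4, 0, 0, 0, -4, 0, 0, 0, -4, 0, 0, 0, -4, 0, 0, 0, -4, 0, 0, 0, -4, 0, 0, 0, -4, 0, 0, 0, -4, 0, 0, 0, -4, 0, 0, 0, -4, 0, 0, 0, -4, 0, 0, 0, -4, 0]}}

```text
time_s: 10.13
eef_pos: [0.5197, -0.0641, 0.0337]
orientation: [1.267, 1.171, -1.267]
ft_force: [0.2, -4.5, 2.8]
grip_width: -0.001
```

Request:
{"op": "apply_moves", "data": {"steps": [0, 0, -3, 0, 0, 0, -3, 0, 0, 0, -3, 0, 0, 0, -3, 0, 0, 0, -3, 0, 0, 0, -3, 0, 0, 0, -3, 0]}}

```text
time_s: 10.72
eef_pos: [0.5209, -0.0429, 0.0333]
orientation: [1.267, 1.172, -1.267]
ft_force: [-0.1, -1.3, -0.7]
grip_width: 0.001
```

Run:
```python
from h import *
np.set_printoptions(precision=4,suppress=True)
e=get_state();print(e['eef_pos'],e['ft_force'])
c=snap('scene');s=snap('side')
C=cv2.resize(c['pixels'][190:300,275:405],None,fx=4,fy=4,interpolation=2);S=cv2.resize(s['pixels'][160:270,275:340],None,fx=4,fy=4,interpolation=2)
cv2.imwrite('pics/c6.png',np.hstack([C,S]))
```

```text
[ 0.5209 -0.0429  0.0333] [-0.0719 -1.3439 -0.7168]
```

View pics/c6.png

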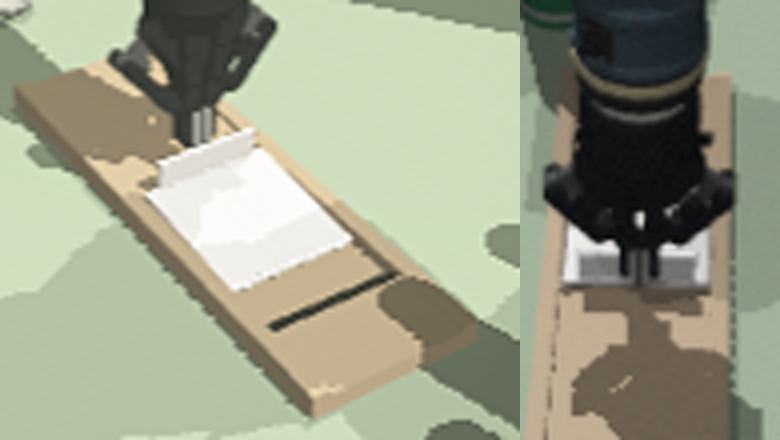

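Eighth picture: the plate is square in the channel. Its far edge runs (240,290)–(352,240) in the crop, about 35 mm short of the strip, and it is not home yet. Slower from here.

Request:
{"op": "apply_moves", "data": {"steps": [0, 0, -2, 0, 0, 0, -2, 0, 0, 0, -2, 0, 0, 0, -2, 0, 0, 0, -2, 0, 0, 0, -2, 0, 0, 0, -2, 0, 0, 0, -2, 0, 0, 0, -2, 0, 0, 0, -2, 0, 0, 0, -1, 0, 0, 0, -1, 0]}}

```text
time_s: 11.82
eef_pos: [0.523, -0.0214, 0.0336]
orientation: [1.267, 1.171, -1.266]
ft_force: [-0.1, -0.9, -0.9]
grip_width: -0.0
```

```bash
cat >> h.py <<'E'
def tabtop():
    # far/top edge rows of white plate in scene along the board centre line: brightness profile
    c=optics.snapshot('scene');g=c['pixels'].astype(int);e=get_state()
    sat=g.max(2)-g.min(2);val=g.max(2)
    m=((sat<35)&(val>110)).astype(np.uint8)
    m[:200]=0;m[300:]=0;m[:,:285]=0;m[:,400:]=0
    k,l,st,ce=cv2.connectedComponentsWithStats(m);i=1+np.argmax(st[1:,4])
    cn=max(cv2.findContours((l==i).astype(np.uint8),cv2.RETR_EXTERNAL,cv2.CHAIN_APPROX_NONE)[0],key=cv2.contourArea)[:,0]
    lo=cn[np.argmax(cn[:,1])];ri=cn[np.argmax(cn[:,0])];le=cn[np.argmin(cn[:,0])];to=cn[np.argmin(cn[:,1])]
    np.set_printoptions(precision=4,suppress=True)
    print(e['eef_pos'],e['ft_force'],'area',st[i,4],'front corner',lo,onz(c,*map(float,lo),.02),'right',ri,onz(c,*map(float,ri),.02),'left',le,'top',to)
E
python3 -c "
from h import *
tabtop()"
```

```text
[ 0.523  -0.0213  0.0336] [-0.1369 -0.4372 -0.7913] area 6756 front corner [285 299] [0.7475 0.1156 0.02  ] right [399 298] [0.5331 0.2696 0.02  ] left [285 219] top [348 200]
```

Request:
{"op": "apply_moves", "data": {"steps": [0, 0, -1, 0, 0, 0, -1, 0, 0, 0, -1, 0, 0, 0, -1, 0, 0, 0, -1, 0, 0, 0, -1, 0]}}

```text
time_s: 12.37
eef_pos: [0.5234, -0.0156, 0.0336]
orientation: [1.267, 1.171, -1.267]
ft_force: [-0.2, -1.5, -0.8]
grip_width: 0.004
```

```bash
cat >> h.py <<'E'
def look(f):
    c=optics.snapshot('scene');s=optics.snapshot('side');e=get_state();print(e['eef_pos'].round(4),e['ft_force'].round(2))
    C=cv2.resize(c['pixels'][205:285,295:395],None,fx=5,fy=5,interpolation=2);S=cv2.resize(s['pixels'][165:245,280:340],None,fx=5,fy=5,interpolation=2)
    cv2.imwrite('pics/'+f,np.hstack([C,S]))
    return c,s
E
python3 - <<'E'
from h import *
c,s=look('c7.png')
# brightness profile along the plate's centre line on the scene image, towards the strip
p=proj(c,[[.5225-.0*t+.0742*t,t,.014] for t in np.linspace(.06,.14,33)])
g=c['pixels']
print([(round(.06+.0025*i,4),g[int(round(v)),int(round(u))].tolist()) for i,(u,v) in enumerate(p)])
E
```

```text
[ 0.5235 -0.0154  0.0336] [-0.48 -0.92 -0.46]
[(0.06, [234, 239, 241]), (0.0625, [233, 239, 241]), (0.065, [234, 239, 241]), (0.0675, [234, 239, 241]), (0.07, [234, 239, 241]), (0.0725, [234, 239, 241]), (0.075, [234, 239, 241]), (0.0775, [235, 239, 241]), (0.08, [235, 239, 241]), (0.0825, [234, 239, 241]), (0.085, [234, 239, 241]), (0.0875, [234, 239, 241]), (0.09, [234, 239, 241]), (0.0925, [234, 239, 241]), (0.095, [235, 239, 241]), (0.0975, [235, 239, 241]), (0.1, [234, 239, 239]), (0.1025, [234, 239, 239]), (0.105, [203, 217, 222]), (0.1075, [203, 217, 222]), (0.11, [145, 180, 200]), (0.1125, [149, 184, 205]), (0.115, [114, 142, 157]), (0.1175, [63, 76, 78]), (0.12, [46, 54, 50]), (0.1225, [46, 54, 49]), (0.125, [106, 132, 143]), (0.1275, [148, 182, 201]), (0.13, [146, 180, 200]), (0.1325, [145, 180, 198]), (0.135, [145, 179, 198]), (0.1375, [145, 179, 198]), (0.14, [145, 179, 198])]
```

Request:
{"op": "apply_moves", "data": {"steps": [0, 0, -1, 0, 0, 0, -1, 0, 0, 0, -1, 0, 0, 0, -1, 0]}}

```text
time_s: 12.8
eef_pos: [0.5238, -0.0116, 0.0336]
orientation: [1.267, 1.171, -1.267]
ft_force: [-0.7, -0.8, -0.1]
grip_width: 0.004
```

```bash
cat >> h.py <<'E'
def gap():
    c=optics.snapshot('scene');s=optics.snapshot('side');e=get_state();print(e['eef_pos'].round(4),e['ft_force'].round(2))
    g=c['pixels']; T=np.linspace(.095,.13,71)
    for off in(-.03,0,.03):
        p=proj(c,[[.5225+.0742*t+off,t-.0742*off,.014] for t in T])
        b=np.array([cv2.getRectSubPix(g,(1,1),(float(u),float(v)))[0,0,0] for u,v in p]).astype(int)
        i=np.argmax(b<190);j=np.argmax(b<85);print(off,'front y',T[i].round(4),'strip',T[j].round(4),b[::4])
    # tab top edge height from scene and side: white rows along the vertical at tab middle
    q=s['pixels'];
    return c,s
E
python3 -c "
from h import *
gap();look('c8.png')"
```

```text
[ 0.5238 -0.0114  0.0336] [ 0.11 -1.09 -0.42]
-0.03 front y 0.1105 strip 0.117 [234 234 234 234 235 241 238 211 180 154 122  80  56  48  79 120 141 133]
0 front y 0.1125 strip 0.1165 [233 234 234 234 234 241 246 241 224 166 117  75  52  52  78 118 139 146]
0.03 front y 0.112 strip 0.117 [233 233 233 233 232 236 240 225 201 169 129  83  53  55  85 127 144 148]
[ 0.5238 -0.0115  0.0336] [ 0.3  -0.88 -0.27]
```

Request:
{"op": "apply_moves", "data": {"steps": [0, 0, -1, 0, 0, 0, -1, 0]}}

```text
time_s: 13.17
eef_pos: [0.5239, -0.0097, 0.0336]
orientation: [1.267, 1.171, -1.267]
ft_force: [-0.4, -2.1, -0.6]
grip_width: -0.001
```

```bash
python3 -c "
from h import *
gap();look('c9.png')"
```

```text
[ 0.5239 -0.0096  0.0336] [ 0.31 -0.66 -0.63]
-0.03 front y 0.113 strip 0.117 [234 234 234 233 233 232 237 235 219 180 130  80  56  48  79 120 141 134]
0 front y 0.113 strip 0.117 [233 234 233 234 233 232 235 236 225 183 126  76  51  51  78 118 139 147]
0.03 front y 0.1135 strip 0.1175 [233 234 234 234 234 232 232 237 228 190 137  85  53  54  85 128 144 148]
[ 0.5239 -0.0096  0.0336] [-0.29  0.32 -0.86]
```

View pics/c9.png

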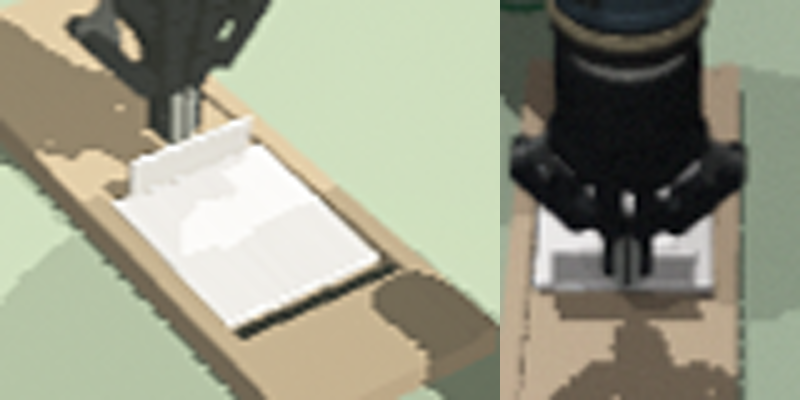

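```bash
cat > tabm.py <<'E'
from h import *
def tm(a,b):
    A=cv2.imread('pics/'+a);B=cv2.imread('pics/'+b)
    for nm,(x,y,w,h) in dict(tabL=(118,145,45,60),tabR=(220,105,50,45),front=(220,290,60,60),sideL=(525,235,60,65),sideR=(670,245,60,55)).items():
        t=A[y:y+h,x:x+w];R=B[y-25:y+h+25,x-25:x+w+25] if x-25>=0 else None
        r=cv2.matchTemplate(R,t,cv2.TM_CCOEFF_NORMED);_,m,_,l=cv2.minMaxLoc(r);print(nm,(l[0]-25)/5,(l[1]-25)/5,round(m,3),end=' | ')
    print()
E
python3 - <<'E'
from tabm import *
tm('c9.png','c8.png');tm('c9.png','c7.png')
c=optics.snapshot('scene');s=optics.snapshot('side')
for n,q in(('c',c),('s',s)):
  for dz in(0,.006):
    for y in (0,.002,.006):print(n,dz,y,proj(q,[.48,y,.038+dz]).round(2),end=' ')
  print()
E
```

```text
tabL -0.2 -0.6 0.956 | tabR -0.4 -0.2 0.94 | front -0.2 0.0 0.986 | sideL 0.0 0.6 0.972 | sideR 0.0 0.4 0.973 | 
tabL -1.4 -1.2 0.973 | tabR -1.4 -1.2 0.949 | front 0.0 0.0 0.928 | sideL -0.2 1.6 0.964 | sideR 0.0 1.4 0.965 | 
c 0 0 [[343.74 228.47]] c 0 0.002 [[344.19 228.81]] c 0 0.006 [[345.08 229.48]] c 0.006 0 [[343.81 226.76]] c 0.006 0.002 [[344.25 227.09]] c 0.006 0.006 [[345.15 227.76]] 
s 0 0 [[288.96 217.59]] s 0 0.002 [[288.95 217.06]] s 0 0.006 [[288.93 216.  ]] s 0.006 0 [[288.91 216.1 ]] s 0.006 0.002 [[288.9  215.57]] s 0.006 0.006 [[288.88 214.51]]
```

The tab tracking from c7 to c9 fits pure sliding, so the rear has not dropped yet. Continuing in 1 mm steps.

Request:
{"op": "apply_moves", "data": {"steps": [0, 0, -1, 0, 0, 0, -1, 0]}}

```text
time_s: 13.63
eef_pos: [0.524, -0.0077, 0.0336]
orientation: [1.267, 1.171, -1.267]
ft_force: [0.5, -0.4, -1.1]
grip_width: -0.0
```

```bash
python3 -c "
from tabm import *
gap();look('c10.png');tm('c9.png','c10.png')"
```

```text
[ 0.5241 -0.0075  0.0336] [-0.45 -0.82 -0.01]
-0.03 front y 0.114 strip 0.1175 [234 234 234 234 234 233 234 243 250 217 153  87  56  47  79 120 142 134]
0 front y 0.114 strip 0.117 [234 234 233 234 234 234 235 241 251 215 148  80  49  51  79 119 139 146]
0.03 front y 0.1145 strip 0.118 [233 234 234 234 234 233 234 237 242 220 171 103  56  53  84 128 144 148]
[ 0.5241 -0.0076  0.0336] [-0.11 -1.   -1.31]
tabL 0.2 0.4 0.957 | tabR 0.4 0.2 0.936 | front 0.0 0.2 0.987 | sideL 0.0 -0.4 0.972 | sideR 0.0 -0.6 0.971 |
```

Still sliding, no drop and no force. Another 2 mm.

Request:
{"op": "apply_moves", "data": {"steps": [0, 0, -1, 0, 0, 0, -1, 0]}}

```text
time_s: 14.0
eef_pos: [0.5242, -0.0057, 0.0336]
orientation: [1.267, 1.171, -1.267]
ft_force: [0.2, -1.2, -0.9]
grip_width: 0.002
```

```bash
python3 -c "
from tabm import *
gap();look('c11.png');tm('c10.png','c11.png')"
```

```text
[ 0.5243 -0.0054  0.0336] [ 0.48 -0.76  0.89]
-0.03 front y 0.115 strip 0.118 [234 234 234 234 234 234 234 235 240 227 179 108  64  46  78 119 141 134]
0 front y 0.115 strip 0.118 [234 234 233 234 234 234 234 235 239 229 182 108  59  50  78 119 140 147]
0.03 front y 0.1155 strip 0.1185 [233 233 233 233 233 233 234 234 235 238 207 120  59  53  84 127 144 148]
[ 0.5243 -0.0055  0.0337] [-0.22 -1.03 -0.74]
tabL 0.8 1.8 0.935 | tabR 1.2 1.4 0.765 | front 0.2 0.0 0.993 | sideL 0.0 1.0 0.95 | sideR -0.2 0.4 0.922 |
```

The tab moved down about 6 mm (scene +1.8 px; side +1.0 px against −0.5 px for sliding), with the force still near 1 N. The rear has dropped, so I stop pushing, back off, lift and check.

Request:
{"op": "apply_moves", "data": {"steps": [0, 0, 3, 0, 0, 0, 10, 0, 0, 0, 15, 0, -20, 0, 0, 0, -40, 0, 0, 0, -40, 0, 0, 0, -40, 0, 0, 0, -40, 0, 0, 0, -40, 0, 0, 0, 0, 0, 0, 0], "jaw": 1}}

```text
time_s: 15.03
eef_pos: [0.5246, -0.0346, 0.2614]
orientation: [1.272, 1.163, -1.259]
ft_force: [0.1, 0.1, -0.3]
grip_width: 1.002
```

Run:
```python
from h import *
np.set_printoptions(precision=4,suppress=True)
gap();c,s=look('c12.png')
w=snap('wrist')
o=cv2.imread('pics/c12.png');o=np.hstack([o[:,:500],cv2.resize(s['pixels'][165:245,280:340],None,fx=5,fy=5,interpolation=2)])
L=cv2.resize(s['pixels'][95:175,230:320],(250*9//8,250));
cv2.imwrite('pics/c13.png',o)
h=delta([.4685,.290,.26],[1,0,0]);print(h)
```

```text
[ 0.5229 -0.0344  0.2554] [-0.15  0.16 -1.54]
-0.03 front y 0.1155 strip 0.1185 [228 228 228 228 228 227 227 228 235 236 200 121  66  45  75 116 137 130]
0 front y 0.116 strip 0.1185 [227 228 228 228 227 227 228 228 231 234 212 124  58  48  75 115 136 143]
0.03 front y 0.116 strip 0.1185 [227 227 227 227 227 227 227 228 230 239 229 141  62  51  82 124 140 144]
[ 0.5215 -0.0341  0.2528] [-0.55 -0.19  0.52]
eef [ 0.5213 -0.034   0.2523] d mm (tool now) [  -7.5  -78.1 -318.8] twist -4.51 or 175.49203549810437 F [0.2  0.43 0.72] t 15.2833 j [-0.07  0.23  0.04  1.38  0.    1.58] w 1.0033673128646576
[[-0.0022  0.9969 -0.0786]
 [ 0.0002 -0.0786 -0.9969]
 [-1.     -0.0022 -0.    ]]
```

View pics/c13.png

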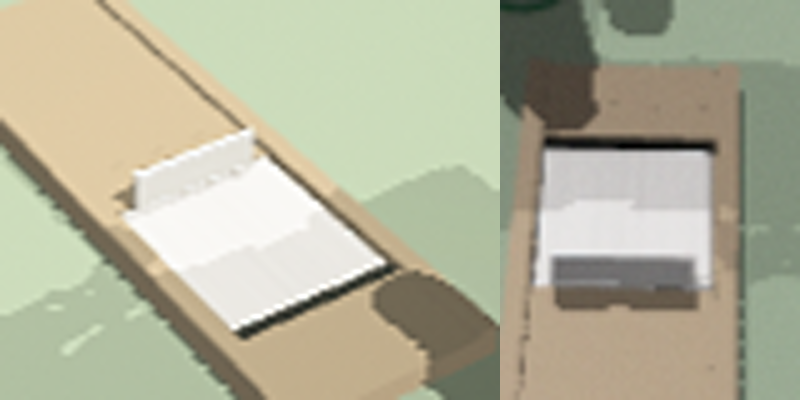

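Run:
```python
from h import *
np.set_printoptions(precision=4,suppress=True)
c=snap('scene');s=snap('side')
print('tab tops',tri(s,(318.8,216.6),c,(322,240)),tri(s,(290.6,216.6),c,(345.2,231)))
# buttons: side crop px; scene full picture
S=lambda u,v:(230+u/2.8,90+v/2.8)
for n,p in dict(green=(149,57),purple=(40,58),orL=(75,3),orR=(193,3)).items():print(n,onz(s,*S(*p),.2))
for n,p in dict(green=(435,231),purple=(467,213),or1=(509,244),or2=(465,269)).items():print(n,onz(c,*p,.2))
# bases
for n,p in dict(green=(153,212),purple=(54,215),orR=(195,153),orL=(92,150)).items():print(n,onz(s,*S(*p),.0))
```

```text
tab tops [0.5612 0.0039 0.0358] [0.4831 0.0081 0.0344]
green [0.4697 0.2808 0.2   ]
purple [0.3551 0.2828 0.2   ]
orL [0.3875 0.3899 0.2   ]
orR [0.5187 0.3857 0.2   ]
green [0.475  0.2913 0.2   ]
purple [0.3617 0.2898 0.2   ]
or1 [0.3887 0.4101 0.2   ]
or2 [0.5239 0.4022 0.2   ]
green [0.4683 0.2631 0.    ]
purple [0.355  0.2617 0.    ]
orR [0.5194 0.3705 0.    ]
orL [ 0.395   0.3805 -0.    ]
```

Tab tops triangulate to z ≈ 35 mm on both sides (38 expected if home, 44 if not), so the plate is down. Next, the green flask at about (0.471, 0.288), with neighbours at least 110 mm away.

Request:
{"op": "apply_moves", "data": {"steps": [-15, 0, 0, 0, -15, -9, -35, 0, 0, -9, -35, 0, 0, -9, -35, 0, 0, -9, -35, 0, 0, -9, -35, 0, 0, -9, -35, 0, 0, -9, -35, 0, 0, -9, -35, 0, 0, 0, 0, 0, 0, 0, 0, 0, 0, 0, 0, 0], "jaw": 1}}

```text
time_s: 16.38
eef_pos: [0.4718, 0.251, 0.2828]
orientation: [1.264, 1.172, -1.267]
ft_force: [-0.1, -0.4, -0.3]
grip_width: 1.0
```

Run:
```python
from h import *
np.set_printoptions(precision=4,suppress=True)
w=snap('wrist','w20.png');print(-w['R'].T@w['t'])
print(delta([.471,.288,.183],[.9973,-.0735,0]))
print('green pred',proj(w,[[.471,.288,.2]]))
```

```text
[0.4779 0.3168 0.4308]
eef [0.4721 0.2504 0.2831] d mm (tool now) [100.   -3.9 -37.5] twist -0.29 or 179.71169903707388 F [ 0.01 -0.94 -0.76] t 16.4333 j [ 0.49  0.24  0.14  1.47 -0.    2.14] w 0.9990853042043859
[[-0.001   0.9969 -0.0785]
 [-0.0008 -0.0785 -0.9969]
 [-1.     -0.001   0.0009]]
green pred [[316.6229 155.7161]]
```

View pics/w20.png

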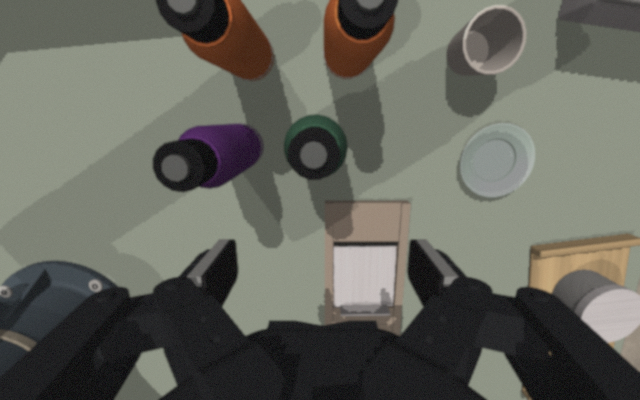

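The view from above shows the green lid and button at (314,155), against a prediction of (316.6,155.7). The purple flask is at (175,165) and the orange ones are at the top. The open fingers are clear of everything. Next I check the tip offset by projection, and take the final offsets.

Run:
```python
from h import *
np.set_printoptions(precision=4,suppress=True)
w=snap('wrist');print(w['mtx'][0,0],w['R'][2])
b=onz(w,314,155,.2);print('button',b)
e=get_state();R=Ro.from_rotvec(e['orientation']).as_matrix()
for d in(.025,.012,.005,-.005): print(d,[proj(w,e['eef_pos']+R@[d,y,0])[0].round(1) for y in(-.0425,.0425)])
delta([b[0],b[1],.215],[.9973,-.0735,0])
s=snap('side');
for d in(.025,.012,.005,-.005): print(d,[proj(s,e['eef_pos']+R@[d,y,0])[0].round(1) for y in(-.0425,.0425)])
```

```text
284.851198352834 [-0.021  -0.2611 -0.9651]
button [0.4692 0.2882 0.2   ]
0.025 [array([255.5, 224.7]), array([387. , 224.6])]
0.012 [array([250.7, 232.4]), array([391.7, 232.3])]
0.005 [array([247.7, 237.1]), array([394.6, 237. ])]
-0.005 [array([243.1, 244.5]), array([399.1, 244.3])]
eef [0.4723 0.2502 0.2833] d mm (tool now) [ 68.3  -6.  -37.7] twist -0.33 or 179.66735861505953 F [-0.47 -0.05 -0.05] t 16.4833 j [ 0.49  0.24  0.14  1.47 -0.    2.14] w 0.9988992792631081
0.025 [array([268.5,  98.8]), array([298.6,  99.6])]
0.012 [array([268.3,  94.8]), array([298.6,  95.6])]
0.005 [array([268.1,  92.7]), array([298.6,  93.5])]
-0.005 [array([268. ,  89.6]), array([298.5,  90.4])]
```

By projection the open tips are about 5 mm behind the TCP and the shut ones about 8 mm ahead, in agreement with the earlier miss. So I grip with the TCP at z ≈ 0.168, pads over the lid at 163–194 mm.

Request:
{"op": "apply_moves", "data": {"steps": [0, -3, -19, 0, 0, -3, -19, 0, 0, 0, 0, 0, 20, 0, 0, 0, 20, 0, 0, 0, 20, 0, 0, 0, 15, 0, 0, 0, 0, 0, 0, 0]}}

```text
time_s: 17.2
eef_pos: [0.4682, 0.2874, 0.2058]
orientation: [1.264, 1.171, -1.272]
ft_force: [0.2, -0.1, 0.1]
grip_width: 1.001
```

Run:
```python
from h import *
np.set_printoptions(precision=4,suppress=True)
delta([.4692,.2882,.168],[.9973,-.0735,0])
w=snap('wrist');h=cv2.cvtColor(w['pixels'],cv2.COLOR_BGR2HSV)
g=cv2.cvtColor(w['pixels'],cv2.COLOR_BGR2GRAY)
e=get_state()['eef_pos'];u,v=proj(w,[e[0],e[1],.2])[0];print('expect',u,v)
p=g[int(v)-50:int(v)+50,int(u)-60:int(u)+60]
c=cv2.HoughCircles(cv2.GaussianBlur(p,(5,5),0),cv2.HOUGH_GRADIENT,1,20,param1=60,param2=14,minRadius=14,maxRadius=32)
if c is not None:
    for a in c[0][:4]:print(a, onz(w,a[0]+int(u)-60,a[1]+int(v)-50,.2), 'r expected',w['mtx'][0,0]*.011/np.linalg.norm(-w['R'].T@w['t']-[e[0],e[1],.2]))
```

```text
eef [0.4682 0.2874 0.2058] d mm (tool now) [37.8  1.1 -0.9] twist -0.36 or 179.64481581280154 F [ 0.18 -0.11  0.07] t 17.2 j [ 0.55  0.29  0.01  1.29 -0.    2.2 ] w 1.0013578225552984
expect 321.7469331131527 234.9755102569952
[60.5 49.5 17.4] [0.4687 0.2889 0.2   ] r expected 18.7378214671552
[58.5 26.5 28. ] [0.4687 0.303  0.2   ] r expected 18.7378214671552
[85.5 88.5 16.2] [0.4816 0.2624 0.2   ] r expected 18.7378214671552
```

Button circle found at (0.4687, 0.2889) with the expected radius, within 1 mm of the TCP axis. Descend and grip.

Request:
{"op": "apply_moves", "data": {"steps": [10, 0, 0, 0, 10, 0, -1, 0, 10, 0, 0, 0, 5, 0, 0, 0, 3, 0, 0, 0, 0, 0, 0, 0]}}

```text
time_s: 17.75
eef_pos: [0.4689, 0.2904, 0.1699]
orientation: [1.266, 1.172, -1.268]
ft_force: [-0.3, -0.4, 0.2]
grip_width: 1.003
```

Request:
{"op": "apply_moves", "data": {"steps": [0, 0, 0, 0, 0, 0, 0, 0, 0, 0, 0, 0, 0, 0, 0, 0, 0, 0, 0, 0, 0, 0, 0, 0, 0, 0, 0, 0, 0, 0, 0, 0, 0, 0, 0, 0, 0, 0, 0, 0], "jaw": 0, "newtons": 60}}

```text
time_s: 18.58
eef_pos: [0.4695, 0.2908, 0.1715]
orientation: [1.268, 1.171, -1.265]
ft_force: [-0.7, -0.3, 5.0]
grip_width: 0.489
```

Request:
{"op": "apply_moves", "data": {"steps": [-3, 0, 0, 0, -5, 0, 0, 0, -10, 0, 0, 0, -20, 0, 0, 0, -20, 0, 0, 0, 0, 0, 0, 0, 0, 0, 0, 0]}}

```text
time_s: 19.17
eef_pos: [0.4699, 0.2909, 0.2295]
orientation: [1.269, 1.171, -1.265]
ft_force: [-0.6, 0.4, -4.6]
grip_width: 0.49
```

Run:
```python
from h import *
np.set_printoptions(precision=4,suppress=True)
c=snap('scene');s=snap('side');e=get_state();print(e['eef_pos'],e['ft_force'],e['torque'],e['grip_width'])
for n,q in(('side',s),('scene',c)):
    h=cv2.cvtColor(q['pixels'],cv2.COLOR_BGR2HSV)
    m=cv2.inRange(h,(60,90,20),(95,255,160)); k,l,st,ce=cv2.connectedComponentsWithStats(m)
    for i in range(1,k):
        if st[i,4]>150:
            pts=np.argwhere(l==i)[:,::-1].astype(np.float32);vx,vy,_,_=cv2.fitLine(pts,cv2.DIST_L2,0,.01,.01).ravel()
            print(n,st[i],ce[i],vx,vy)
# plate corners (front edge, rear) in side & scene for the plate centre
print('plate: ',[onz(s,280+x/5,165+y/5,.014) for x,y in((43,150),(213,152),(211,287),(35,285))])
print('scene: ',[onz(c,295+x/5,205+y/5,.014) for x,y in((238,326),(388,265),(127,213))])
```

```text
[0.4689 0.2903 0.2277] [-0.1119  0.3657 -5.1619] [-0.0071  0.0049  0.0227] 0.48960704032484287
side [273 105  21  45 826] [283.1126 127.3547] 0.04358432 0.9990497
scene [ 416  222   35   62 1415] [433.5011 254.1993] 0.2024935 -0.97928363
plate:  [array([0.4797, 0.1137, 0.014 ]), array([0.5804, 0.1085, 0.014 ]), array([0.5725, 0.0007, 0.014 ]), array([0.474 , 0.0057, 0.014 ])]
scene:  [array([0.5746, 0.1132, 0.014 ]), array([0.4806, 0.1234, 0.014 ]), array([0.5665, 0.0061, 0.014 ])]
```

Request:
{"op": "apply_moves", "data": {"steps": [0, 2, 6, 0, 0, 4, 12, 0, 0, 7, 20, 0, 0, 8, 24, 0, 0, 8, 24, 0, 0, 8, 24, 0, 0, 8, 24, 0, 0, 8, 24, 0, 0, 8, 24, 0, 0, 7, 20, 0, 0, 4, 13, 0, 0, 2, 7, 0]}}

```text
time_s: 20.27
eef_pos: [0.5254, 0.0606, 0.228]
orientation: [1.267, 1.17, -1.269]
ft_force: [-0.8, -0.2, -4.0]
grip_width: 0.491
```

Request:
{"op": "apply_moves", "data": {"steps": [0, 0, 0, 0, 0, 0, 0, 0, 0, 0, 0, 0, 8, 0, 0, 0, 8, 0, 0, 0, 4, 0, 0, 0, 0, 0, 0, 0]}}

```text
time_s: 20.85
eef_pos: [0.5247, 0.0638, 0.207]
orientation: [1.265, 1.173, -1.268]
ft_force: [-0.5, 0.3, -4.6]
grip_width: 0.491
```

Run:
```python
from h import *
np.set_printoptions(precision=4,suppress=True)
delta([.526,.063,.1855],[.9973,-.0735,0])
c=snap('scene');s=snap('side')
C=cv2.resize(c['pixels'][150:300,290:430],(560,600),interpolation=2);S=cv2.resize(s['pixels'][110:235,270:320],(240,600),interpolation=2)
cv2.imwrite('pics/c30.png',np.hstack([C,S]))
for n,q in(('side',s),('scene',c)):
    h=cv2.cvtColor(q['pixels'],cv2.COLOR_BGR2HSV)
    m=cv2.inRange(h,(60,90,20),(95,255,160)); k,l,st,ce=cv2.connectedComponentsWithStats(m)
    i=1+np.argmax(st[1:,4]);print(n,st[i],ce[i])
    e=get_state()['eef_pos']
    for dx in(-.033,.033):
        pass
    # predicted centre columns of body at its bottom and top for an upright flask under the TCP
    zb=e[2]-.1715;print('pred axis px',proj(q,[[e[0],e[1]-.002,zb+.02],[e[0],e[1]-.002,zb+.13]]))
    ys,xs=np.where(l==i)
    for r in (st[i,1]+8,st[i,1]+st[i,3]-12): 
        xx=xs[ys==r];print('row',r,xx.min(),xx.max(),(xx.min()+xx.max())/2)
```

```text
eef [0.5247 0.0638 0.207 ] d mm (tool now) [21.5  1.4  0.7] twist -0.23 or 179.7748320806358 F [-0.48  0.34 -4.6 ] t 20.85 j [ 0.12  0.25 -0.04  1.28  0.    1.77] w 0.4910278452651167
side [293 158  23  48 957] [303.8966 182.7409]
pred axis px [[304.6282 196.6431]
 [304.6772 167.161 ]]
row 166 293 315 304.0
row 194 293 315 304.0
scene [338 196  22  53 987] [348.6849 222.227 ]
pred axis px [[345.3476 239.7986]
 [346.8088 204.71  ]]
row 204 339 359 349.0
row 237 339 358 348.5
```

Request:
{"op": "apply_moves", "data": {"steps": [5, 1, 0, 0, 5, 0, 0, 0, 3, 0, 0, 0, 2, 0, 0, 0, 2, 0, 0, 0, 1, 0, 0, 0, 0, 0, 0, 0]}}

```text
time_s: 21.53
eef_pos: [0.5265, 0.0633, 0.1904]
orientation: [1.267, 1.171, -1.267]
ft_force: [-0.0, 0.3, -4.0]
grip_width: 0.486
```

Request:
{"op": "apply_moves", "data": {"steps": [0.7, 0, 0, 0, 0.7, 0, 0, 0, 0.6, 0, 0, 0, 0, 0, 0, 0]}}

```text
time_s: 21.87
eef_pos: [0.5266, 0.0633, 0.1886]
orientation: [1.267, 1.171, -1.267]
ft_force: [0.4, -1.0, -4.0]
grip_width: 0.489
```

Request:
{"op": "apply_moves", "data": {"steps": [0.5, 0, 0, 0, 0.5, 0, 0, 0, 0.5, 0, 0, 0, 0, 0, 0, 0]}}

```text
time_s: 22.2
eef_pos: [0.5266, 0.0633, 0.187]
orientation: [1.267, 1.171, -1.267]
ft_force: [-0.0, -0.5, -4.6]
grip_width: 0.49
```

Request:
{"op": "apply_moves", "data": {"steps": [0.5, 0, 0, 0, 0.5, 0, 0, 0, 0, 0, 0, 0]}}

```text
time_s: 22.45
eef_pos: [0.5266, 0.0633, 0.186]
orientation: [1.267, 1.171, -1.267]
ft_force: [-0.6, -0.9, -3.6]
grip_width: 0.494
```

Request:
{"op": "apply_moves", "data": {"steps": [0.5, 0, 0, 0, 0.5, 0, 0, 0, 0, 0, 0, 0]}}

```text
time_s: 22.7
eef_pos: [0.5267, 0.0634, 0.1855]
orientation: [1.267, 1.171, -1.266]
ft_force: [-0.7, -0.8, 2.2]
grip_width: 0.492
```

Request:
{"op": "apply_moves", "data": {"steps": [0.5, 0, 0, 0, 0, 0, 0, 0]}}

```text
time_s: 22.87
eef_pos: [0.5268, 0.0634, 0.1855]
orientation: [1.267, 1.171, -1.266]
ft_force: [-2.1, -0.1, 6.7]
grip_width: 0.488
```

Contact came at TCP z = 0.1855, exactly as predicted for a flush plate. Ease off, release and retreat.

Request:
{"op": "apply_moves", "data": {"steps": [-0.5, 0, 0, 0, 0, 0, 0, 0, 0, 0, 0, 0, 0, 0, 0, 0, 0, 0, 0, 0, 0, 0, 0, 0, 0, 0, 0, 0, 0, 0, 0, 0], "jaw": 1}}

```text
time_s: 23.53
eef_pos: [0.5267, 0.0633, 0.1851]
orientation: [1.267, 1.171, -1.267]
ft_force: [-0.8, 0.7, -0.1]
grip_width: 1.002
```

Request:
{"op": "apply_moves", "data": {"steps": [-5, 0, 0, 0, -10, 0, 0, 0, -20, 0, 0, 0, -30, 0, 0, 0, -30, 0, 0, 0, -30, 0, 0, 0, -20, 0, 0, 0, 0, -20, 20, 0, 0, -30, 20, 0, 0, -30, 20, 0, 0, -30, 10, 0, 0, 0, 0, 0]}}

```text
time_s: 24.53
eef_pos: [0.4068, 0.001, 0.332]
orientation: [1.268, 1.17, -1.267]
ft_force: [1.9, 0.4, 1.5]
grip_width: 0.998
```

Run:
```python
from h import *
np.set_printoptions(precision=4,suppress=True)
e=get_state();print(e['eef_pos'],e['ft_force'],e['time_s'])
c=snap('scene');s=snap('side')
C=c['pixels'][110:400,190:530];C=cv2.resize(C,(480,409),interpolation=2);S=cv2.resize(s['pixels'][100:280,255:350],(317,600),interpolation=2)
o=np.zeros((600,797,3),np.uint8);o[:409,:480]=C;o[:,480:]=S;cv2.imwrite('pics/fin.png',o)
```

```text
[0.4068 0.001  0.332 ] [1.9473 0.4081 1.4506] 24.5333
```

View pics/fin.png

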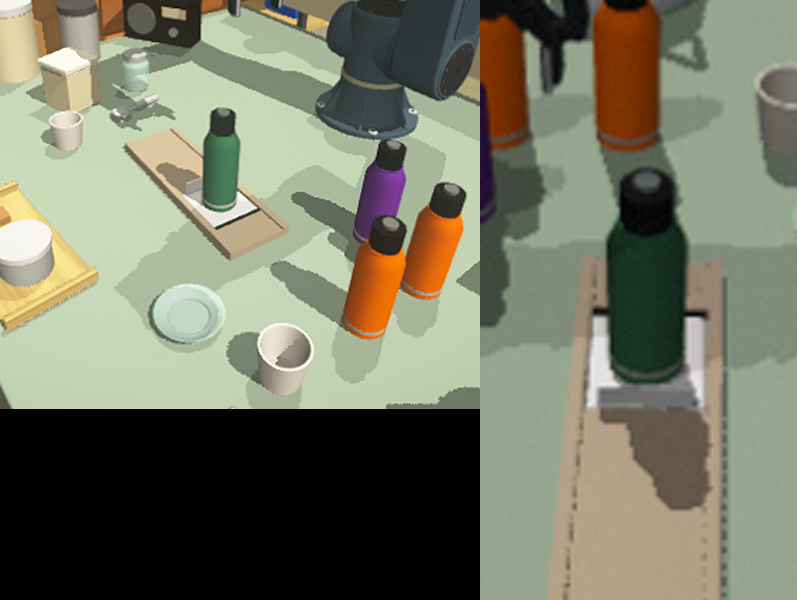

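The flask stands upright on the plate. In the side view the base is centred at u≈648 and the plate spans 588–707. The bystanders are where they were. One numeric check, then hand in.

Run:
```python
from h import *
s=snap('side');f=lambda x,y:onz(s,255+(x-480)*95/317,100+y*.3,.014).round(4)
print('flask near rim',f(648,383),'plate near edge',f(647,407),'far edge',f(648,316))
env.sign_off()
```

```text
flask near rim [0.5264 0.0311 0.014 ] plate near edge [0.5245 0.0035 0.014 ] far edge [0.5293 0.1128 0.014 ]
the job is handed in; nothing more can be done
```

The plate is in the recess and the green flask stands upright near its middle. I handed the job in at about 24.6 s.

- **Plate:** I pushed it by its tab and stopped when the rear dropped off the stone edge. The push force read about 1 N at that point, so the strip was not forced. The tab tops measured z ≈ 35 mm on both sides, where 38 mm is expected when home and 44 mm when not.
- **Flask:** I took it by the lid, and the jaws closed to about 42 mm on the 44 mm lid. It touched the plate at exactly the height expected for a flush plate, with a brief peak of about 11 N downward before I let go.
- **Last check:** The flask centre is about (0.526, 0.064) and the plate centre about (0.527, 0.058), so it sits about 6 mm off along the board by that reading. An earlier estimate put the plate centre at y ≈ 0.061, which makes it about 3 mm. Across the board it is centred. In the last picture the cups, saucer, spoon, caddy and jar looked unmoved; I did not measure them.

**What disagreed:** The fingertips reached about 17 mm less far ahead of the TCP than the interface text states. Because of this, my first push passed just over the tab without touching or moving the plate. I corrected the height and the rest went as planned.

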